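# Bolt the shutter leaves together

### The arm

A 7-joint arm with a two-finger parallel gripper is mounted at the origin on the work surface. World frame = base frame: x ahead of the robot, y to its left, z up, the work surface at z = 0. Lengths are in mm, angles in rad, forces in N, time in s.
With the tool pointing down it reaches from about 425 to 875 mm from the base axis. Payload 4.7 kg.
Tool frame: the origin (TCP) lies between the finger pads; the fingertips stand arm.finger_overhang ahead of it and the grasp point (between the pads) lies 11 mm behind it (arm.finger_overhang is the distance from the TCP to the fingertips, in mm); z points along the fingers, y is the line along which they close (so a half turn about z gives the same grasp; the last joint's range is limited). The gripper opens to 85 mm and grips with 20 to 120 N. Pads are 22 mm wide; open, the fingers measure 114 mm over their backs; the gripper's body (76 mm by 85 mm) begins 54 mm behind the grasp point. The pads swing forward as they close: fully open they stand 13 mm farther back than shut.
Start: joints at [-1.156, 0.321, -0.07, 1.45, 0.023, 1.371, -0.057], TCP at [253.628, 598.495, 239.349] pointing down, gripper open.
Joint ranges: [-2.86, 2.86], [-0.3, 2.09], [-1.38, 1.24], [0.06, 2.45], [-1.56, 4.7], [0.09, 2.05], [-2.69, 2.69]. Speed limits (rad/s): [2.57, 2.57, 3.14, 3.14, 3.14, 3.14, 3.14].

### API

Orientations are given as a unit quaternion [x, y, z, w].
In Python, from workcell import arm, eyes, finish_job gives the robot as it stands.
- The arm moves only by the shell command python3 -m jog 'ROWS' [FORCE]. ROWS is JSON, a list of rows, each an object of numbers: "fingers": the finger opening in cm, from 0 to 8.54; "tx", "ty", "tz": the shift along the tool's x, y, z in cm; "wx", "wy", "wz": the turn, a rotation vector about the tool's x, y, z in degrees. In form: [{"fingers": .., "tx": .., "ty": .., "tz": .., "wx": .., "wy": .., "wz": ..}, ...]. A call has 1 to 8 rows; each row is the pose to reach, as a shift and turn from the pose commanded when the call began, along the tool's axes at that moment; what a row does not reach only later rows make up. A row lasts 1/10 s, in which the tool goes at most 50 mm and 8.59 degrees, less where a joint would pass 70% of its speed; a pose out of reach is approached as far as the arm can. A call with a gripper value outside its range is refused whole. The fingers move at their own pace and stop on an object; FORCE is the grip in N (left out, the last holds). Time passes only in rows, so rows that repeat a pose let the fingers close. It gives the time, the measured TCP pose, the force, the opening and the grip force at its end, in the units of the state.
- arm.get_obs(): the state, without advancing time (a new reading comes with each control period).
- eyes.snapshot(name): name is "scene" or "top"; returns a dict with "frame" (420x560x3 uint8, blue, green, red), "mtx" (3x3 intrinsics, pixels), "extrinsics" (4x4, takes a point from world to camera coordinates). Camera axes: x right, y down, z forward; pixel columns grow to the right and rows downward; lengths in mm; the calibration is good to about 2 mm. A picture is of the moment at which its call begins. There is no depth.
- finish_job(): hands the job in; it is judged then, once.
Trained networks look in the newest picture that a camera, given by its name, has taken for a name from the list of things; names that differ only in an ending like _2 or _b are one class to them, and where a whole thing is asked for, a point or a joint stands for the part that bears it (a point fixed in the world has none). Each returns a list of dicts, best first, with "p" (0 to 1); they miss things now and then, are a little off and sometimes report something else, mostly with a low value. They report only what shows in the picture. A call takes as long as a camera call.
- eyes.recognise(camera, label): "position" ([column, row] in pixels, amid what is visible of it).
The state is a dict: "time": time; "q": joint angles; "qvel": joint speeds; "tau": joint torques, N m; "position": TCP position; "ee_rot": TCP orientation; "force": force on the tool from outside, world axes, zero at the start; "moment": the same for the moment, N m; "opening": finger opening in mm; "finger_force": force on a finger pad.
Only numpy, scipy, OpenCV 4.12 (cv2) and the standard library are available. Lean on these libraries where they do the work, as an engineer would, in place of code of your own. Each camera call takes 0.05 s, during which the arm holds its last target. There are 200 camera calls.

### The job

A pair of grey board shutters lies on the worktop with two barrel bolts across it: one is already shot, the other is still drawn, its knob standing upright. With the fingertips push the upright knob along its slot until the bolt is fully home in its keeper, then push the knob over sideways into the notch until it lies fully down, so that the pair can be carried to the window as one. Only push: never take the knob between the fingers, and leave the shot bolt and everything lying about as they are.

Things in the scene. Friction and masses are not known exactly. Their poses are not given: they have to be found in the camera images.
- shutters: two grey board shutter leaves lying flat side by side, each 420 mm (x) by 200 mm (y), 3 mm gap between them along y = 0; top face 36 mm above the worktop. Origin on the worktop under the pair's centre, z up. They do not shift
- bolt_drawn: the bolt to be shot: brass barrel bolt, 40 mm wide, across the gap of the leaves. Origin on the boards' surface, over the gap; z up; the rod shoots towards -y. Barrel at y = +18 to +118 mm, 22 mm across, axis 14.5 mm and top 25.5 mm above the boards. Turned with the shutters; the two bolts lie about 190 mm apart along the shutters' x, either one nearer the robot
- notch_drawn (a point): the corner of the drawn bolt's L-shaped slot, on the barrel's top (bolt's x = 0, y = 42.5 mm, 25.5 mm up). A 10 mm wide slot runs along the barrel's top from here towards +y; here it turns into a 13 mm wide notch cut down the barrel's -x side. The knob's stem rides in it: it slides only while upright and tips over (to -x) only here
- keeper_drawn (a point): centre of the drawn bolt's keeper, the brass strap (22 mm long, 23 mm wide, 27 mm high) on the other leaf that the rod's end must enter; bolt's y = -31 mm, at the rod's axis
- rod_drawn (a joint): how far the rod of the drawn bolt has been pushed towards its keeper, in m: 0 fully drawn, 0.057 at the front stop; the notch can be entered from 0.0515. Slides stiffly (about 3 N) and stays where it is left
- knob_drawn (a joint): lean of the drawn bolt's knob in rad: 0 upright (with a play of about 0.15 either way), growing as it tips to the bolt's -x side, 1.40 fully down in the notch. Stays where it is left (about 1 N at the ball moves it)
- knob_drawn_ball (a point): centre of the drawn bolt's polished ball knob, 15 mm in diameter, on a 7 mm stem, 29 mm from the barrel's axis: 43.5 mm above the boards when upright at the bolt's x = 0, y = 97 mm - rod value; fully down it is at x = -28.6 mm, 19.4 mm above the boards
- bolt_shot: the other bolt, the same in every part, already home with its knob lying down in the notch: leave it so
- rod_shot (a joint): as rod_drawn, for the other bolt: starts at about 0.055
- knob_shot (a joint): as knob_drawn, for the other bolt: starts at about 1.38
- butt_hinge: steel butt hinge lying open and flat, 68 x 64 x 8 mm; loose, lying on the shutters, leave it alone; origin at the centre of its underside
- screwdriver: screwdriver, 200 mm long; loose, lying on the shutters, leave it alone; origin at the centre of its underside
- screw_tin: open tin of screws, 75 x 55 x 24 mm; loose, lying on the shutters, leave it alone; origin at the centre of its underside
- mug: blue mug, 84 mm wide, 92 mm high; loose, on the worktop beside the shutters, leave it alone; origin at the centre of its underside
- sponge: sponge, 125 x 75 x 65 mm; loose, on the worktop beside the shutters, leave it alone; origin at the centre of its underside
- hammer: hammer, 300 mm long; loose, on the worktop beside the shutters, leave it alone; origin at the centre of its underside
- grout_float: grout float, 240 x 100 x 64 mm; loose, on the worktop beside the shutters, leave it alone; origin at the centre of its underside
- bottle: glass bottle, 72 mm wide, 240 mm high; loose, on the worktop beside the shutters, leave it alone; origin at the centre of its underside

How it is judged (in metres and radians):
On the way, in this order (a step that is already met when the one before it is completed fails the run):
1. the drawn bolt is pushed home, its knob still upright (value of joint rod_drawn above 0.05 m and value of joint knob_drawn below 0.6 rad).
2. its knob is pushed over and lies down in the notch (value of joint rod_drawn above 0.05 m and value of joint knob_drawn above 1.2 rad), for 0.2 s.
At the end, for the whole second after the job is handed in: The drawn bolt's rod is home (rod value above 0.050 m of 0.057) and its knob lies down in the notch (above 1.2 rad of 1.40), both at rest; the other bolt is still shot (above 0.049 m) with its knob down (above 1.1 rad) (all of step 2 and value of joint rod_shot above 0.049 m and value of joint knob_shot above 1.1 rad and velocity of joint rod_drawn between -0.01 and 0.01 m/s and velocity of joint knob_drawn between -0.1 and 0.1 rad/s); the robot touches nothing.
It fails at once if the knob is taken between the fingers (the grasp point comes within 12 mm of the ball's centre sideways and 21 mm in all) (distance between the grasp point and knob_drawn_ball below 0.021 m and horizontal distance between the grasp point and knob_drawn_ball below 0.012 m).
It fails at once if the bolt that was already shot is moved (not (value of joint rod_shot above 0.049 m and value of joint knob_shot above 1.1 rad)).
It fails at once if something lying about is lifted or shifted by more than 25 mm (distance of any of butt_hinge, screwdriver, screw_tin, mug, sponge, hammer, grout_float, bottle from where it was at the start of the episode above 0.025 m).
It also fails if it takes over 38 s, if anything falls off the work surface, if the arm or the gripper's body presses on something with over 40 N, if the wrist force passes 120 N, or if a joint passes its speed limit or range.

## Working session

There is one attempt and no reset: what is moved stays moved. The work goes in short steps, Python scripts to look and compute and a shell command to move; the robot and the scene stay as the last step left them, time stands still between calls to the robot, and variables do not carry over. Pictures are saved under pics/ and viewed, at most 10 in all, crops included, and the job is handed in when it is done.

```bash
mkdir -p pics; ls; python3 - <<'E'
from workcell import arm, eyes
import cv2
o=arm.get_obs();print(o['time'],o['position'],o['ee_rot'],o['opening'],arm.finger_overhang)
for c in ("scene","top"):
    s=eyes.snapshot(c);cv2.imwrite(f"pics/{c}0.png",s['frame']);print(c,s['mtx'].tolist(),s['extrinsics'].round(4).tolist())
    for l in ("bolt_drawn","knob_drawn_ball","keeper_drawn","notch_drawn","bolt_shot","knob_shot","shutters"):
        print(l,[(r['position'],r['p']) for r in eyes.recognise(c,l)][:3])
E
```

```text
pics
0.0 [253.47703929 597.9828537  238.21894193] [ 1.99059689e-01  9.79986910e-01 -9.37832097e-04 -1.29556460e-04] 85.34502478473445 8.0
scene [[496.2030941130229, 0.0, 273.29474717014483], [0.0, 496.2030941130229, 210.49241066623895], [0.0, 0.0, 1.0]] [[-0.8102, 0.5861, 0.0073, 448.3499], [0.3963, 0.557, -0.7298, -153.8588], [-0.4318, -0.5884, -0.6836, 1705.9754], [0.0, 0.0, 0.0, 1.0]]
bolt_drawn [([315.3, 237.7], 0.74)]
knob_drawn_ball []
keeper_drawn [([319.0, 236.7], 0.85), ([291.8, 250.2], 0.64), ([299.6, 192.7], 0.27)]
notch_drawn [([317.1, 233.4], 0.59), ([219.3, 203.9], 0.53)]
bolt_shot [([253.5, 250.3], 0.81)]
knob_shot []
shutters [([288.0, 237.9], 0.75)]
top [[498.6361933963986, 0.0, 283.28043738279746], [0.0, 498.6361933963986, 209.91199109300487], [0.0, 0.0, 1.0]] [[-0.013, -0.9999, -0.0072, 8.3156], [-0.9828, 0.0141, -0.184, 569.7305], [0.1841, 0.0047, -0.9829, 1242.7957], [0.0, 0.0, 0.0, 1.0]]
bolt_drawn [([241.5, 245.3], 0.77)]
knob_drawn_ball []
keeper_drawn [([241.3, 244.4], 0.6), ([233.4, 243.3], 0.21)]
notch_drawn [([241.3, 244.5], 0.91), ([264.9, 186.7], 0.43)]
bolt_shot [([286.3, 239.5], 0.33)]
knob_shot [([237.6, 240.9], 0.22), ([114.7, 196.0], 0.19)]
shutters [([288.6, 237.2], 0.95)]
```

```bash
python3 - <<'E'
import cv2
a=cv2.imread("pics/top0.png")[130:350,130:430];cv2.imwrite("pics/topc.png",cv2.resize(a,(780,572),interpolation=cv2.INTER_CUBIC))
a=cv2.imread("pics/scene0.png")[120:340,140:440];cv2.imwrite("pics/scenec.png",cv2.resize(a,(780,572),interpolation=cv2.INTER_CUBIC))
E
```

```text
(no output)
```

View pics/topc.png

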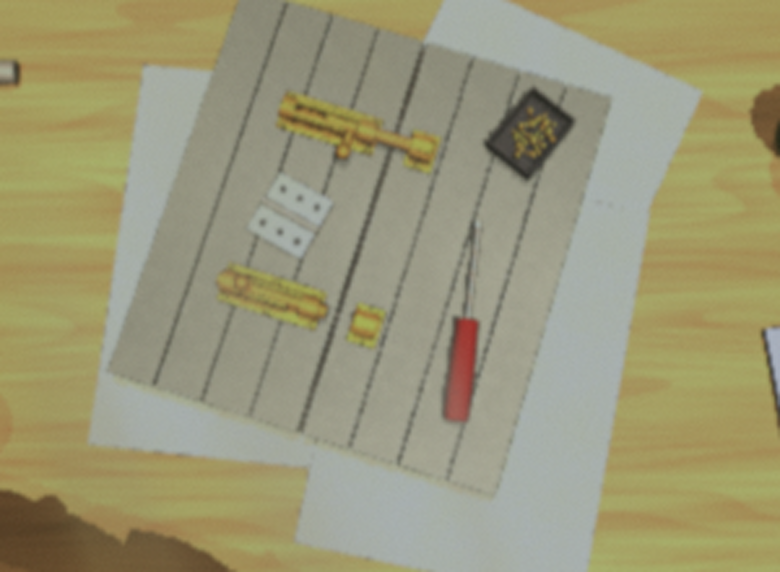

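View pics/scenec.png

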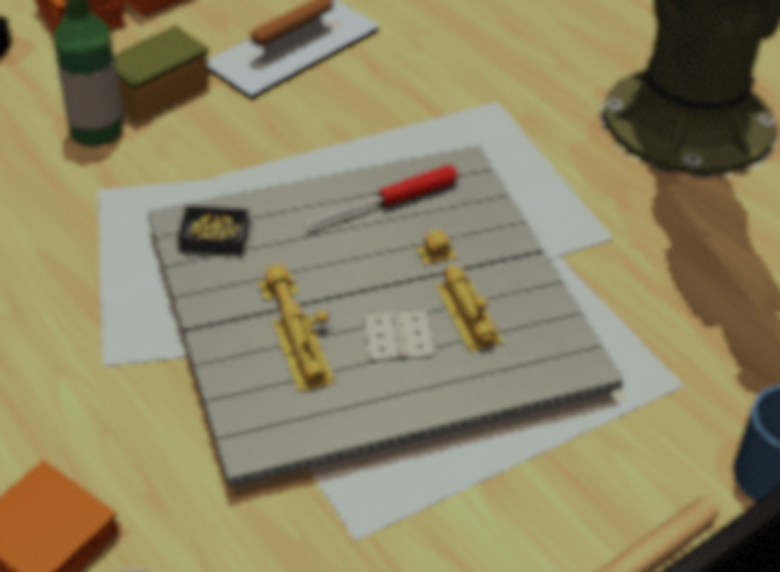

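View pics/top0.png

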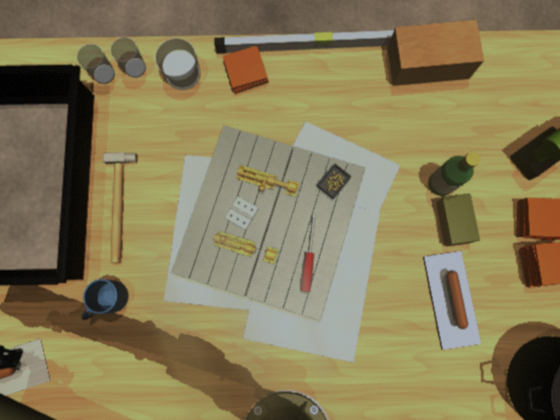

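The drawn bolt is the one nearer the robot. In the top image its ball is at about (223,238) and its keeper at about (271,254). In the scene image the ball is at about (325,237). The shot bolt's knob lies towards the robot side (-x).

```bash
cat > fit.py <<'E'
import numpy as np, cv2
from scipy.optimize import least_squares
from workcell import eyes
cal={c:eyes.snapshot(c) for c in("scene","top")}
def proj(c,p):
    E=cal[c]['extrinsics'];q=cal[c]['mtx']@(E[:3,:3]@p+E[:3,3]);return q[:2]/q[2]
C=lambda c,u,v:((130+u/2.6,130+v/2.6) if c=="top" else (140+u/2.6,120+v/2.6))
# (camera, crop px, local xyz, uses bolt x)
D=[("top",(611,97),(210,-201.5,36),0),("top",(494,496),(-210,-201.5,36),0),("top",(108,372),(-210,201.5,36),0),
("scene",(150,212),(210,-201.5,36),0),("scene",(483,148),(-210,-201.5,36),0),("scene",(620,383),(-210,201.5,36),0),("scene",(230,477),(210,201.5,36),0),
("top",(241,282),(0,97,79.5),1),("scene",(481,305),(0,97,79.5),1),("top",(367,321),(0,-31,60),1),("scene",(436,240),(0,-31,60),1)]
def P(s,l,b):
    x,y,w,bx=s;c,d=np.cos(w),np.sin(w);a=l[0]+b*bx
    return np.array([x+c*a-d*l[1],y+d*a+c*l[1],l[2]])
f=lambda s:np.concatenate([proj(c,P(s,l,b))-C(c,*u) for c,u,l,b in D])
r=least_squares(f,[600,0,-.25,-95],loss='soft_l1');s=r.x
print(s.round(3));print(f(s).reshape(-1,2).round(1).tolist())
print("ball",P(s,(0,97,79.5),1),"end",P(s,(0,42,79.5),1))
E
python3 fit.py
```

```text
[ 5.4848e+02  3.7380e+01 -3.1800e-01 -8.7505e+01]
[[0.2, 0.2], [-0.0, 0.3], [-1.5, -0.2], [-1.4, -1.2], [-1.6, -2.2], [2.0, -1.9], [-0.5, 0.3], [-1.1, -0.7], [-0.3, -0.3], [-1.0, 0.2], [-0.0, -0.9]]
ball [495.6781949  156.87095435  79.5       ] end [478.48711198 104.6266564   79.5       ]
```

```bash
python3 -m jog '[{"fingers":0,"tx":-10,"ty":-7,"wz":-4.7},{"fingers":0,"tx":-20,"ty":-14,"wz":-4.7},{"fingers":0,"tx":-30,"ty":-21,"wz":-4.7},{"fingers":0,"tx":-39.2,"ty":-27.7,"wz":-4.7},{"fingers":0,"tx":-39.2,"ty":-27.7,"wz":-4.7},{"fingers":0,"tx":-39.2,"ty":-27.7,"wz":-4.7},{"fingers":0,"tx":-39.2,"ty":-27.7,"wz":-4.7},{"fingers":0,"tx":-39.2,"ty":-27.7,"wz":-4.7}]' 20
cat > w.py <<'E'
import numpy as np
from scipy.spatial.transform import Rotation as R
from workcell import arm
O=np.array([465.35,64.73,36.]);w=-.318
B=np.array([[np.cos(w),-np.sin(w),0],[np.sin(w),np.cos(w),0],[0,0,1]])
def here():
    o=arm.get_obs();T=R.from_quat(o['ee_rot']).as_matrix()
    print('t',round(o['time'],2),'tcp bolt',(B.T@(o['position']-O)).round(1),'F bolt',(B.T@o['force']).round(1),'open',round(o['opening'],1),'oh',arm.finger_overhang,'v',np.abs(o['qvel']).max().round(3))
    print('tool axes in bolt\n',(B.T@T).round(3));return B.T@(o['position']-O),B.T@T
def to(x,y,z):
    p,T=here();print('shift cm',(T.T@(np.array([x,y,z])-p)/10).round(2))
E
python3 -c "
from w import *;to(0,132,80)"
```

```text
t 0.9 tcp bolt [-368.   440.8  203.4] F bolt [-0.1 -0.7 -0.3] open 85.3 oh 8.0 v 0.002
tool axes in bolt
 [[-0.997  0.083  0.   ]
 [ 0.083  0.997  0.   ]
 [-0.     0.    -1.   ]]
shift cm [-39.23 -27.73  12.34]validation failed for argument at $[0]...
```

```bash
python3 -m jog '[{"fingers":0.0,"tx":-10.0,"ty":-7.0,"tz":0.0,"wx":0.0,"wy":0.0,"wz":-4.7},{"fingers":0.0,"tx":-20.0,"ty":-14.0,"tz":0.0,"wx":0.0,"wy":0.0,"wz":-4.7},{"fingers":0.0,"tx":-30.0,"ty":-21.0,"tz":0.0,"wx":0.0,"wy":0.0,"wz":-4.7},{"fingers":0.0,"tx":-39.2,"ty":-27.7,"tz":0.0,"wx":0.0,"wy":0.0,"wz":-4.7},{"fingers":0.0,"tx":-39.2,"ty":-27.7,"tz":0.0,"wx":0.0,"wy":0.0,"wz":-4.7},{"fingers":0.0,"tx":-39.2,"ty":-27.7,"tz":0.0,"wx":0.0,"wy":0.0,"wz":-4.7},{"fingers":0.0,"tx":-39.2,"ty":-27.7,"tz":0.0,"wx":0.0,"wy":0.0,"wz":-4.7},{"fingers":0.0,"tx":-39.2,"ty":-27.7,"tz":0.0,"wx":0.0,"wy":0.0,"wz":-4.7}]' 20
python3 -c "
from w import *;to(0,132,80)"
```

```text
time: 1.7
position: [465.3, 256.8, 239.8]
ee_rot: [0.159, 0.987, 0.0, 0.0]
force: [0.9, -0.3, 0.6]
opening: 0.1
finger_force: 0.0
t 1.7 tcp bolt [-60.1 182.4 203.8] F bolt [ 0.9 -0.1  0.6] open 0.1 oh 8.0 v 0.959
tool axes in bolt
 [[-1.     0.001  0.001]
 [ 0.001  1.     0.001]
 [-0.001  0.001 -1.   ]]
shift cm [-6.01 -5.05 12.37]
```

```bash
python3 -m jog '[{"fingers":0.0,"tx":0.0,"ty":0.0,"tz":0.0,"wx":0.0,"wy":0.0,"wz":0.0},{"fingers":0.0,"tx":0.0,"ty":0.0,"tz":0.0,"wx":0.0,"wy":0.0,"wz":0.0},{"fingers":0.0,"tx":0.0,"ty":0.0,"tz":0.0,"wx":0.0,"wy":0.0,"wz":0.0}]' >/dev/null
python3 -c "
from w import *;to(0,132,80)"
```

```text
t 2.0 tcp bolt [-62.5 184.8 203.4] F bolt [-0.4  0.5  0.1] open -0.3 oh 8.0 v 0.014
tool axes in bolt
 [[-1.    -0.001 -0.001]
 [-0.001  1.     0.001]
 [ 0.001  0.001 -1.   ]]
shift cm [-6.25 -5.3  12.33]
```

```bash
python3 -m jog '[{"fingers":0.0,"tx":-3.0,"ty":-2.5,"tz":0.0,"wx":0.0,"wy":0.0,"wz":0.0},{"fingers":0.0,"tx":-6.2,"ty":-5.0,"tz":2.0,"wx":0.0,"wy":0.0,"wz":0.0},{"fingers":0.0,"tx":-6.2,"ty":-5.0,"tz":6.0,"wx":0.0,"wy":0.0,"wz":0.0},{"fingers":0.0,"tx":-6.2,"ty":-5.0,"tz":10.0,"wx":0.0,"wy":0.0,"wz":0.0},{"fingers":0.0,"tx":-6.2,"ty":-5.0,"tz":13.0,"wx":0.0,"wy":0.0,"wz":0.0},{"fingers":0.0,"tx":-6.2,"ty":-5.0,"tz":14.0,"wx":0.0,"wy":0.0,"wz":0.0},{"fingers":0.0,"tx":-6.2,"ty":-5.0,"tz":14.0,"wx":0.0,"wy":0.0,"wz":0.0},{"fingers":0.0,"tx":-6.2,"ty":-5.0,"tz":14.0,"wx":0.0,"wy":0.0,"wz":0.0}]' >/dev/null
python3 - <<'E'
from w import *
import cv2;from workcell import eyes
to(0,130,40)
a=eyes.snapshot("scene")['frame'][170:300,240:420];b=eyes.snapshot("top")['frame'][170:300,160:340]
cv2.imwrite("pics/n1.png",cv2.resize(cv2.vconcat([a,b]),(540,780)[::1] if 0 else (415,600),interpolation=cv2.INTER_CUBIC))
E
```

```text
t 2.8 tcp bolt [  0.9 135.3  64.8] F bolt [-0.5 -0.4  0. ] open 0.2 oh 8.0 v 0.015
tool axes in bolt
 [[-1.    -0.001  0.002]
 [-0.001  1.     0.002]
 [-0.002  0.002 -1.   ]]
shift cm [ 0.09 -0.54  2.48]
```

View pics/n1.png

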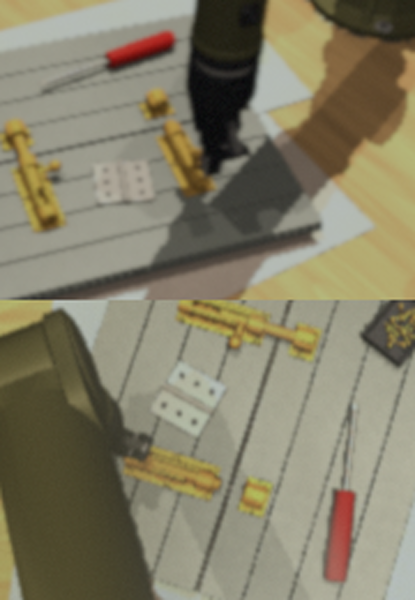

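The picture shows the closed fingertips at about scene (331,245), beside the ball end of the barrel. I'll check that against the projection.

```bash
python3 - <<'E'
from fit import proj
from w import *
for n,l in [("tip",(0.9,135.3,57)),("tip-ycorner",(0.9,121,57)),("ball",(0,97,43.5))]:
    p=O+B@np.array(l); print(n,proj("scene",p).round(1),((proj("scene",p)-(240,170))*2.306).round(0),((proj("top",p)-(160,170))*2.306).round(0))
E
```

```text
[ 5.4848e+02  3.7380e+01 -3.1800e-01 -8.7505e+01]
[[0.2, 0.2], [-0.0, 0.3], [-1.5, -0.2], [-1.4, -1.2], [-1.6, -2.2], [2.0, -1.9], [-0.5, 0.3], [-1.1, -0.7], [-0.3, -0.3], [-1.0, 0.2], [-0.0, -0.9]]
ball [495.6781949  156.87095435  79.5       ] end [478.48711198 104.6266564   79.5       ]
tip [330.2 243.6] [208. 170.] [107. 143.]
tip-ycorner [328.1 239.8] [203. 161.] [120. 147.]
ball [324.7 237. ] [195. 155.] [142. 156.]
```

```bash
python3 -m jog '[{"fingers":0.0,"tx":0.1,"ty":0.0,"tz":1.2,"wx":0.0,"wy":0.0,"wz":0.0},{"fingers":0.0,"tx":0.1,"ty":0.0,"tz":2.5,"wx":0.0,"wy":0.0,"wz":0.0},{"fingers":0.0,"tx":0.1,"ty":-0.5,"tz":2.5,"wx":0.0,"wy":0.0,"wz":0.0},{"fingers":0.0,"tx":0.1,"ty":-1.2,"tz":2.5,"wx":0.0,"wy":0.0,"wz":0.0},{"fingers":0.0,"tx":0.1,"ty":-1.8,"tz":2.5,"wx":0.0,"wy":0.0,"wz":0.0},{"fingers":0.0,"tx":0.1,"ty":-2.4,"tz":2.5,"wx":0.0,"wy":0.0,"wz":0.0},{"fingers":0.0,"tx":0.1,"ty":-3.0,"tz":2.5,"wx":0.0,"wy":0.0,"wz":0.0}]' >/dev/null
python3 -c "
from w import *;to(0,66,40)"
```

```text
t 3.7 tcp bolt [ -0.3 104.5  38.8] F bolt [ 0.9  3.7 -2. ] open -0.3 oh 8.0 v 0.085
tool axes in bolt
 [[-1.     0.001  0.001]
 [ 0.001  1.     0.002]
 [-0.001  0.002 -1.   ]]
shift cm [-0.03 -3.85 -0.13]
```

Force of 3.7 N along +y, so the rod is sliding. I'll continue.

```bash
python3 -m jog '[{"fingers":0.0,"tx":0.0,"ty":-0.8,"tz":0.0,"wx":0.0,"wy":0.0,"wz":0.0},{"fingers":0.0,"tx":0.0,"ty":-1.6,"tz":0.0,"wx":0.0,"wy":0.0,"wz":0.0},{"fingers":0.0,"tx":0.0,"ty":-2.3,"tz":0.0,"wx":0.0,"wy":0.0,"wz":0.0},{"fingers":0.0,"tx":0.0,"ty":-2.9,"tz":0.0,"wx":0.0,"wy":0.0,"wz":0.0},{"fingers":0.0,"tx":0.0,"ty":-3.3,"tz":0.0,"wx":0.0,"wy":0.0,"wz":0.0},{"fingers":0.0,"tx":0.0,"ty":-3.5,"tz":0.0,"wx":0.0,"wy":0.0,"wz":0.0},{"fingers":0.0,"tx":0.0,"ty":-3.5,"tz":0.0,"wx":0.0,"wy":0.0,"wz":0.0}]' >/dev/null
python3 -c "
from w import *;to(0,64,40)"
```

```text
t 4.4 tcp bolt [-0.4 68.3 38.5] F bolt [-0.2  1.2  1.9] open 0.0 oh 8.0 v 0.007
tool axes in bolt
 [[-1.     0.001  0.   ]
 [ 0.001  1.    -0.   ]
 [-0.    -0.    -1.   ]]
shift cm [-0.04 -0.43 -0.15]
```

Next: small steps until the force rises at the front stop.

```bash
for i in 1; do python3 -m jog '[{"fingers":0.0,"tx":0.0,"ty":-0.2,"tz":0.0,"wx":0.0,"wy":0.0,"wz":0.0},{"fingers":0.0,"tx":0.0,"ty":-0.4,"tz":0.0,"wx":0.0,"wy":0.0,"wz":0.0}]' >/dev/null; done
python3 -c "
from w import *;to(0,64,40)"
python3 -m jog '[{"fingers":0.0,"tx":0.0,"ty":-0.15,"tz":0.0,"wx":0.0,"wy":0.0,"wz":0.0},{"fingers":0.0,"tx":0.0,"ty":-0.3,"tz":0.0,"wx":0.0,"wy":0.0,"wz":0.0}]' >/dev/null
python3 -c "
from w import *;to(0,64,40)"
```

```text
t 4.6 tcp bolt [-0.4 65.1 38.5] F bolt [-0.2  3.6  0.9] open -0.3 oh 8.0 v 0.03
tool axes in bolt
 [[-1.  0.  0.]
 [ 0.  1.  0.]
 [-0.  0. -1.]]
shift cm [-0.04 -0.11 -0.15]
t 4.8 tcp bolt [-0.4 61.9 38.4] F bolt [0.7 2.9 0.7] open -0.2 oh 8.0 v 0.022
tool axes in bolt
 [[-1.     0.001  0.   ]
 [ 0.001  1.     0.   ]
 [-0.     0.    -1.   ]]
shift cm [-0.04  0.21 -0.16]
```

```bash
python3 -m jog '[{"fingers":0.0,"tx":0.0,"ty":-0.15,"tz":0.0,"wx":0.0,"wy":0.0,"wz":0.0},{"fingers":0.0,"tx":0.0,"ty":-0.25,"tz":0.0,"wx":0.0,"wy":0.0,"wz":0.0}]' | grep force
python3 -c "
from w import *;to(0,64,40)" | head -1
python3 -m jog '[{"fingers":0.0,"tx":0.0,"ty":-0.15,"tz":0.0,"wx":0.0,"wy":0.0,"wz":0.0},{"fingers":0.0,"tx":0.0,"ty":-0.2,"tz":0.0,"wx":0.0,"wy":0.0,"wz":0.0}]' | grep force
python3 - <<'E'
from w import *
import cv2;from workcell import eyes
to(0,64,40)
a=eyes.snapshot("scene")['frame'][190:290,240:390];b=eyes.snapshot("top")['frame'][180:280,190:340]
cv2.imwrite("pics/n2.png",cv2.resize(cv2.hconcat([a,b]),(800,267),interpolation=cv2.INTER_CUBIC))
E
```

```text
force: [2.4, 2.6, 1.6]
finger_force: 1.6
t 5.0 tcp bolt [-0.4 59.2 38.4] F bolt [1.5 3.2 1.6] open -0.3 oh 8.0 v 0.013
force: [2.7, 6.2, 1.3]
finger_force: 2.9
t 5.2 tcp bolt [-0.4 58.2 38.5] F bolt [0.7 6.7 1.3] open -0.2 oh 8.0 v 0.005
tool axes in bolt
 [[-1.     0.001  0.001]
 [ 0.001  1.     0.002]
 [-0.001  0.002 -1.   ]]
shift cm [-0.04  0.58 -0.14]
```

View pics/n2.png

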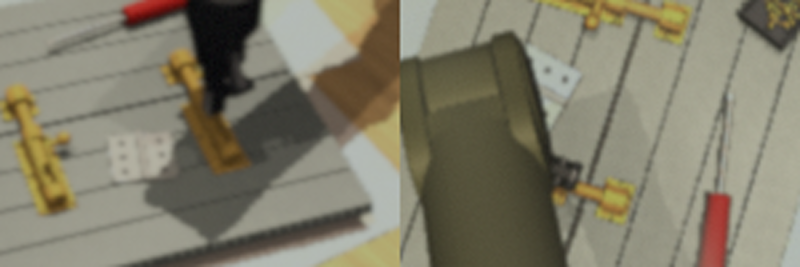

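The rod end is in the keeper (top crop around (605,198)) and the force has risen to 6.7 N, so this looks like the stop. One more nudge will confirm it.

```bash
python3 -m jog '[{"fingers":0.0,"tx":0.0,"ty":-0.15,"tz":0.0,"wx":0.0,"wy":0.0,"wz":0.0},{"fingers":0.0,"tx":0.0,"ty":-0.15,"tz":0.0,"wx":0.0,"wy":0.0,"wz":0.0}]' | grep force
python3 -c "
from w import *;to(0,64,40)" | head -1
```

```text
force: [3.0, 8.0, -0.3]
finger_force: 3.9
t 5.5 tcp bolt [-0.5 58.  38.7] F bolt [ 0.3  8.6 -0.3] open 0.0 oh 8.0 v 0.004
```

```bash
python3 -m jog '[{"fingers":0.0,"tx":0.0,"ty":1.5,"tz":0.0,"wx":0.0,"wy":0.0,"wz":0.0},{"fingers":0.0,"tx":0.0,"ty":2.0,"tz":0.0,"wx":0.0,"wy":0.0,"wz":0.0},{"fingers":0.0,"tx":-2.0,"ty":2.0,"tz":0.0,"wx":0.0,"wy":0.0,"wz":0.0},{"fingers":0.0,"tx":-3.8,"ty":2.0,"tz":0.0,"wx":0.0,"wy":0.0,"wz":0.0},{"fingers":0.0,"tx":-3.8,"ty":2.0,"tz":0.0,"wx":0.0,"wy":0.0,"wz":0.0},{"fingers":0.0,"tx":-3.8,"ty":0.0,"tz":0.0,"wx":0.0,"wy":0.0,"wz":0.0},{"fingers":0.0,"tx":-3.8,"ty":-1.5,"tz":0.1,"wx":0.0,"wy":0.0,"wz":0.0},{"fingers":0.0,"tx":-3.8,"ty":-1.5,"tz":0.2,"wx":0.0,"wy":0.0,"wz":0.0}]' >/dev/null
python3 -c "
from w import *;to(0,40.5,36.5)"
```

```text
t 6.3 tcp bolt [36.9 36.9 35.9] F bolt [-0.1  0.1  0. ] open -0.3 oh 8.0 v 0.035
tool axes in bolt
 [[-1.     0.005 -0.001]
 [ 0.005  1.    -0.002]
 [ 0.001 -0.002 -1.   ]]
shift cm [ 3.69  0.35 -0.06]
```

```bash
python3 -m jog '[{"fingers":0.0,"tx":0.5,"ty":0.3,"tz":0.0,"wx":0.0,"wy":0.0,"wz":0.0},{"fingers":0.0,"tx":1.2,"ty":0.3,"tz":0.0,"wx":0.0,"wy":0.0,"wz":0.0},{"fingers":0.0,"tx":1.8,"ty":0.3,"tz":0.0,"wx":0.0,"wy":0.0,"wz":0.0},{"fingers":0.0,"tx":2.3,"ty":0.3,"tz":0.0,"wx":0.0,"wy":0.0,"wz":0.0},{"fingers":0.0,"tx":2.8,"ty":0.3,"tz":0.0,"wx":0.0,"wy":0.0,"wz":0.0},{"fingers":0.0,"tx":2.8,"ty":0.3,"tz":0.0,"wx":0.0,"wy":0.0,"wz":0.0}]' >/dev/null
python3 -c "
from w import *;to(-26,40.5,36.5)"
```

```text
t 6.9 tcp bolt [ 8.7 44.2 36.4] F bolt [-0.1 -0.6 -0.4] open -0.3 oh 8.0 v 0.012
tool axes in bolt
 [[-1. -0. -0.]
 [-0.  1.  0.]
 [ 0.  0. -1.]]
shift cm [ 3.47 -0.37 -0.01]
```

```bash
python3 -m jog '[{"fingers":0.0,"tx":0.6,"ty":-0.3,"tz":0.0,"wx":0.0,"wy":0.0,"wz":0.0},{"fingers":0.0,"tx":1.2,"ty":-0.3,"tz":0.0,"wx":0.0,"wy":0.0,"wz":0.0},{"fingers":0.0,"tx":1.8,"ty":-0.3,"tz":0.0,"wx":0.0,"wy":0.0,"wz":0.0},{"fingers":0.0,"tx":2.1,"ty":-0.3,"tz":0.0,"wx":0.0,"wy":0.0,"wz":0.0},{"fingers":0.0,"tx":2.1,"ty":-0.3,"tz":0.0,"wx":0.0,"wy":0.0,"wz":0.0}]' >/dev/null
python3 - <<'E'
from w import *
import cv2;from workcell import eyes
to(-26,40.5,36.5)
a=eyes.snapshot("scene")['frame'][190:290,240:390];b=eyes.snapshot("top")['frame'][180:280,190:340]
cv2.imwrite("pics/n3.png",cv2.resize(cv2.hconcat([a,b]),(800,267),interpolation=cv2.INTER_CUBIC))
E
```

```text
t 7.4 tcp bolt [-12.5  40.8  36.2] F bolt [-0.1  0.3  0.4] open 0.2 oh 8.0 v 0.009
tool axes in bolt
 [[-1.     0.    -0.001]
 [ 0.     1.    -0.   ]
 [ 0.001 -0.    -1.   ]]
shift cm [ 1.35 -0.03 -0.03]
```

View pics/n3.png

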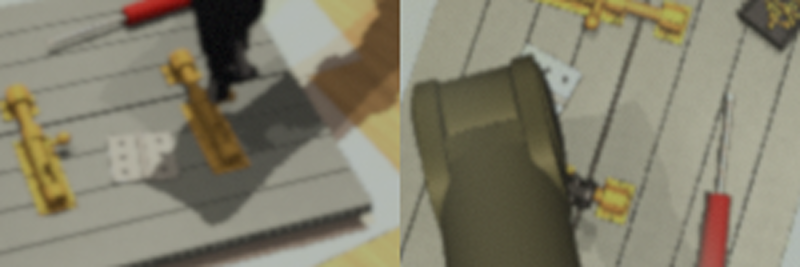

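The knob is tipping ahead of the fingers: its ball shows at crop (226,97), on the -x side. I'll finish the sweep.

```bash
python3 -m jog '[{"fingers":0.0,"tx":0.5,"ty":0.0,"tz":0.0,"wx":0.0,"wy":0.0,"wz":0.0},{"fingers":0.0,"tx":1.0,"ty":0.0,"tz":0.0,"wx":0.0,"wy":0.0,"wz":0.0},{"fingers":0.0,"tx":1.4,"ty":0.0,"tz":0.0,"wx":0.0,"wy":0.0,"wz":0.0},{"fingers":0.0,"tx":1.7,"ty":0.0,"tz":0.0,"wx":0.0,"wy":0.0,"wz":0.0},{"fingers":0.0,"tx":1.7,"ty":0.0,"tz":0.0,"wx":0.0,"wy":0.0,"wz":0.0}]' >/dev/null
python3 -c "
from w import *;to(-29,40.5,35)"
```

```text
t 8.0 tcp bolt [-29.2  40.9  36.3] F bolt [ 0.2 -0.1 -0.5] open -0.0 oh 8.0 v 0.008
tool axes in bolt
 [[-1.     0.    -0.001]
 [ 0.     1.     0.   ]
 [ 0.001  0.    -1.   ]]
shift cm [-0.02 -0.04  0.13]
```

```bash
python3 -m jog '[{"fingers":0.0,"tx":0.0,"ty":0.0,"tz":0.1,"wx":0.0,"wy":0.0,"wz":0.0},{"fingers":0.0,"tx":0.0,"ty":0.0,"tz":0.15,"wx":0.0,"wy":0.0,"wz":0.0},{"fingers":0.0,"tx":0.0,"ty":0.0,"tz":0.15,"wx":0.0,"wy":0.0,"wz":0.0}]' | grep force
python3 -c "
from w import *;here()"|head -1
python3 -m jog '[{"fingers":0.0,"tx":0.0,"ty":0.0,"tz":0.1,"wx":0.0,"wy":0.0,"wz":0.0},{"fingers":0.0,"tx":0.0,"ty":0.0,"tz":0.15,"wx":0.0,"wy":0.0,"wz":0.0},{"fingers":0.0,"tx":0.0,"ty":0.0,"tz":0.15,"wx":0.0,"wy":0.0,"wz":0.0}]' | grep force
python3 -c "
from w import *;here()"|head -1
```

```text
force: [-0.2, 1.0, 1.6]
finger_force: 0.6
t 8.3 tcp bolt [-28.6  40.9  34.8] F bolt [-0.5  0.9  1.6] open 0.1 oh 8.0 v 0.001
force: [-3.9, 0.3, 8.4]
finger_force: 4.3
t 8.6 tcp bolt [-28.5  41.   34.2] F bolt [-3.8 -0.9  8.4] open 0.4 oh 8.0 v 0.002
```

The press met a hard stop with the tip about 26.5 mm up, and the ball top when fully down is 26.9 mm, so the knob is down. I'll retract straight up and check.

```bash
python3 -m jog '[{"fingers":0.0,"tx":0.0,"ty":0.0,"tz":-2.0,"wx":0.0,"wy":0.0,"wz":0.0},{"fingers":0.0,"tx":0.0,"ty":0.0,"tz":-6.0,"wx":0.0,"wy":0.0,"wz":0.0},{"fingers":0.0,"tx":0.0,"ty":3.0,"tz":-10.0,"wx":0.0,"wy":0.0,"wz":0.0},{"fingers":0.0,"tx":2.0,"ty":7.0,"tz":-13.0,"wx":0.0,"wy":0.0,"wz":0.0},{"fingers":0.0,"tx":2.0,"ty":11.0,"tz":-15.0,"wx":0.0,"wy":0.0,"wz":0.0},{"fingers":0.0,"tx":2.0,"ty":15.0,"tz":-15.0,"wx":0.0,"wy":0.0,"wz":0.0},{"fingers":0.0,"tx":2.0,"ty":18.0,"tz":-15.0,"wx":0.0,"wy":0.0,"wz":0.0},{"fingers":0.0,"tx":2.0,"ty":18.0,"tz":-15.0,"wx":0.0,"wy":0.0,"wz":0.0}]' >/dev/null
python3 - <<'E'
from w import *
import cv2;from workcell import eyes
here()
a=eyes.snapshot("scene")['frame'][180:280,230:380];b=eyes.snapshot("top")['frame'][180:280,190:340]
cv2.imwrite("pics/n4.png",cv2.resize(cv2.hconcat([a,b]),(800,267),interpolation=cv2.INTER_CUBIC))
E
```

```text
t 9.4 tcp bolt [-50.3 225.3 182.6] F bolt [-0.5 -0.7  0.8] open 0.1 oh 8.0 v 0.059
tool axes in bolt
 [[-1.    -0.005 -0.001]
 [-0.005  1.     0.001]
 [ 0.001  0.001 -1.   ]]
```

View pics/n4.png

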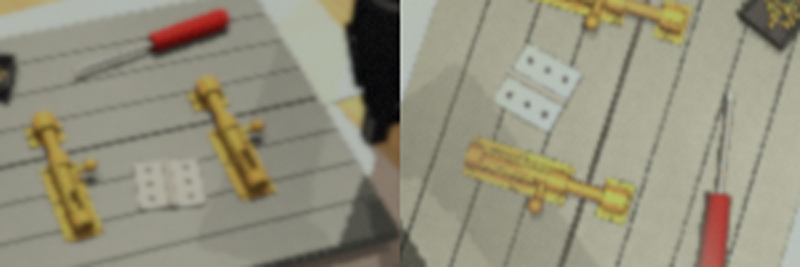

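Both bolts now look the same: the rod is in its keeper and the knob is down (ball at scene crop (256,126) and top crop (536,203)). The arm is clear.

```bash
python3 -c "
from workcell import finish_job;print(finish_job())"
```

```text
the job is handed in; nothing more can be done
None
```

The drawn bolt is pushed home in its keeper with its knob down in the notch, the shot bolt and loose things near it look undisturbed in the last pictures, and the job is handed in; no verdict came back.

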